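# Pin a tensile coupon into the fork of a bench pull tester

## Robot

A 6-joint arm with a two-finger parallel gripper is mounted at the origin on a cart in front of the work surface, level with it; the furniture and walls round the work are solid. World frame = base frame: x ahead of the robot, y to its left, z up, the work surface at z = 0. Lengths are in m, angles in rad, forces in N, time in s.
With the tool pointing down it reaches from about 0.425 to 0.925 m from the base axis. Payload 12.5 kg.
Tool frame: the origin (TCP) lies on the centre line of the jaws, within the pads' length; the fingertips stand 25 mm ahead of it and the grasp point (between the pads) lies 6 mm ahead of it (robot.nose_length is the distance from the TCP to the fingertips, in m); z points along the fingers, y is the line along which they close (so a half turn about z gives the same grasp; the last joint's range is limited). The gripper opens to 85 mm and grips with 20 to 120 N. Pads are 22 mm wide; open, the fingers measure 114 mm over their backs; the gripper's body (76 mm by 85 mm) begins 54 mm behind the grasp point. The pads swing forward as they close: fully open they stand 13 mm farther back than shut.
Start: joints at [1.046, 0.491, 1.559, -0, 1.092, -0.106], TCP at [0.254, 0.571, 0.256] pointing down, gripper open.
Joint ranges: [-3.1, 3.1], [-0.84, 2.19], [0.05, 2.79], [-1.13, 4.28], [0.06, 2.93], [-2.69, 2.69]. Speed limits (rad/s): [2.22, 2.22, 2.79, 3.14, 3.14, 3.14].

## Interface

Orientations are given as a 3x3 rotation matrix whose columns are the frame's x, y, z axes.
In Python, from cell import robot, capture, order gives the robot as it stands.
- The arm moves only by the shell command python3 -m creep 'ROWS' [FORCE]. ROWS is JSON, a list of rows, each a list of 5 numbers: the shift along the tool's x, y, z in mm, then the turn about the tool's z in degrees, then the finger opening in mm, from 0 to 85.4. A call has 1 to 20 rows; each row shifts and turns the commanded pose from where the row before left it, along the tool's axes as they then stand; what a row does not reach is not made up. A row lasts 1/10 s, in which the tool goes at most 50 mm and 8.59 degrees, less where a joint would pass 70% of its speed; a pose out of reach is approached as far as the arm can. A call with a gripper value outside its range is refused whole. The fingers move at their own pace and stop on an object; FORCE is the grip in N (left out, the last holds). Time passes only in rows, so rows that do not move let the fingers close. It gives the time, the measured TCP pose, the force, the opening and the grip force at its end, in the units of the state.
- robot.get_state(): the state, without advancing time (a new reading comes with each control period).
- capture(name): name is "scene" or "top" or "wrist"; returns a dict with "frame" (480x640x3 uint8, blue, green, red), "range_z" (480x640 float32, m along the optical axis (not along the pixel's ray), 0 where there is no reading), "fovy" (degrees; the focal length in pixels is half the picture's height over the tangent of half this angle, whatever the lens; pixels are square), "cx", "cy" (the principal point, pixels), "extrinsics" (4x4, takes a point from world to camera coordinates). Camera axes: x right, y down, z forward; pixel columns grow to the right and rows downward; lengths in m; the calibration is good to about 2 mm. A picture is of the moment at which its call begins.
- order.sign_off(): hands the job in; it is judged then, once.
The state is a dict: "time_s": time; "joints": joint angles; "joint_velocities": joint speeds; "effort": joint torques, N m; "ee_pos": TCP position; "orientation": TCP orientation; "force": force on the tool from outside, world axes, zero at the start; "ft_torque": the same for the moment, N m; "finger_gap": finger opening in m; "grasp_force": force on a finger pad.
Only numpy, scipy, OpenCV 4.12 (cv2) and the standard library are available. Lean on these libraries where they do the work, as an engineer would, in place of code of your own. Each camera call takes 0.05 s, during which the arm holds its last target. There are 200 camera calls.

## Task

Ready the little pull tester for its next test: swing the flat coupon about its anchor bolt into line so that its free eye lies between the two ears of the fork, then take the larger pin from the white block and pass it down through upper ear, eye and lower ear until its collar rests on the upper ear, feeling for the holes with light hand pressure, never forcing the pin, and drawing the stiff drawbar along with it until the holes line up. Then turn the pin a quarter turn so that its tongue lies under the keeper bracket and it cannot jump out when the coupon breaks, and let go. Leave the small pin and the small glass beaker where they stand.

Things in the scene. Friction and masses are not known exactly. Their poses are not given: they have to be found in the camera images.
- tester: grey bench pull tester, fixed, base 92 x 336 mm; origin at the middle of its underside on the bench; its y axis is the load line (50 mm up), -x its front. Anchor block at +y (top 72 mm), drawbar guide block at y = -90 to -128 mm (top 72 mm), then load cell and handwheel to y = -198 mm (top 82 mm). Base plate top 16 mm, rails 21 mm
- guide_mouth (a point): fixed point on the tester, y = -90 mm, 50 mm up: mouth of the guide in which the drawbar slides along y only, stiffly (5 N, stays where left). Its position is not reported: at the start the fork's holes are 8 to 34 mm farther towards -y than pin_line. The pin, once in the upper ear, can draw it towards +y, up to 6 mm past pin_line. The ears are 36 mm wide (x)
- pin_line (a point): fixed point on the tester, x 0, y -12 mm, 66 mm up: the final axis of the pin, and the eye's axis when the coupon is in line. 66 mm is the top of the fork's upper ear. The fork opens to +y and both sides; lower ear 34 to 44, upper ear 56 to 66 mm up, each with a plain 14 mm hole, 18 mm from the ears' +y tips; solid ear reaches 22 mm to -y of the hole, then the fork's root
- keeper_place (a point): fixed point on the tester, 29 mm to -y of pin_line, 73 mm up: where the middle of the keeper's lip (underside) is once the fork is pinned. The keeper is a dark angle bracket on the fork's root, moving with it, open to -x: lip 22 to 36 mm from the hole axis, x -10 to +15 mm, 73 to 78 mm up; its upright at x +10 to +15 mm stops the tongue
- anchor_bolt (a point): fixed point on the tester on the vertical axis of the anchor bolt (y = +118 mm), 50 mm up, at the middle of the coupon's thickness; the bolt's head reaches 75 mm up
- coupon_swing (a joint): angle of the coupon about the anchor bolt: 0 = in line (neck along the tester's -y from the bolt), positive = swung out to the front (-x). Level swing with friction (about 1 N at the eye), stays where left. Aluminium, 8 mm thick (46 to 54 mm up), head 34 x 36 mm at each end, neck 16 mm wide; free eye = 14 mm hole 130 mm from the bolt
- coupon_neck (a point): point on the coupon's neck 60 mm from the bolt, mid thickness: grip it here from above across the 16 mm width
- pin_block: white plastic block 56 x 144 mm, 50 mm high, fixed, with two upright 14 mm holes 45 mm deep at its y = -42 and +42 mm; origin at the middle of its underside. The two pins hang in them by their collars, either one in either hole
- pin: larger steel pin, upright; origin at its tip, z up. Shank 12 mm thick, 42 mm long, nose tapering over 5 mm to 8.6 mm; collar 26 mm across, 5 mm thick; above it (47 to 87 mm from the tip) a paddle 26 mm wide along x, 12 mm thick along y: grip it across y, 77 mm above the tip, so the fingers clear the keeper. Fully home, the tip is 24 mm above the bench
- pin_tongue (a point): point 30 mm from the pin's axis on its tongue, 44.5 mm above the tip. The tongue (10 mm wide, 5 mm thick) reaches 32 mm from the axis along the pin's +x, level with the collar. Pass the pin with the tongue towards the tester's -x; home, turn it 90 degrees anticlockwise seen from above: it then points to -y under the lip, with 2 mm headroom
- small_pin: the smaller pin (9 mm shank, 30 mm long, collar 23 mm, paddle 20 mm wide, 10 mm thick and 24 mm high): not needed, stays in its hole; origin at its tip
- beaker_50: small glass beaker 44 x 47 x 56 mm, a bystander; origin at the centre of its underside

How it is judged:
By the outcome, as a careful person would: the job done as asked, in the order asked, and still so for the second after the job is handed in, with the robot touching nothing.
It also fails if it takes over 72 s, if anything falls off the work surface, if the arm or the gripper's body presses on something with over 40 N, if the wrist force passes 120 N, or if a joint passes its speed limit or range.

## Working session

There is one attempt and no reset: what is moved stays moved. The work goes in short steps, Python scripts to look and compute and a shell command to move; the robot and the scene stay as the last step left them, time stands still between calls to the robot, and variables do not carry over. Pictures are saved under pics/ and viewed, at most 10 in all, crops included, and the job is handed in when it is done.

```bash
mkdir -p pics; ls
cat > h.py <<'E'
import numpy as np, cv2
from cell import robot, capture, order
def snap(n,f):
    d=capture(n); cv2.imwrite('pics/'+f+'.png',d['frame']); np.savez('pics/'+f+'.npz',**{k:d[k] for k in d}); return d
def cloud(d):
    f=240/np.tan(np.radians(d['fovy'])/2); v,u=np.mgrid[:480,:640]; z=d['range_z']
    P=np.stack([(u-d['cx'])/f*z,(v-d['cy'])/f*z,z],-1); E=d['extrinsics']
    return (P-E[:3,3])@E[:3,:3]
def ray(d,u,v,h):
    f=240/np.tan(np.radians(d['fovy'])/2); E=d['extrinsics']
    r=np.array([(u-d['cx'])/f,(v-d['cy'])/f,1])@E[:3,:3]; c=-E[:3,:3].T@E[:3,3]
    return c+r*(h-c[2])/r[2]
E
python3 - <<'E'
from h import *
for n in('top','scene'):
    d=snap(n,n+'0'); print(n,d['fovy'],d['cx'],d['cy'],d['extrinsics'].round(3).tolist())
s=robot.get_state();print(s['ee_pos'],s['orientation'],s['force'])
E
```

```text
pics
top 42.50601425544483 313.36961186784424 236.46594521010766 [[-0.018, -1.0, -0.005, -0.073], [-0.985, 0.019, -0.171, 0.531], [0.171, 0.002, -0.985, 1.234], [0.0, 0.0, 0.0, 1.0]]
scene 47.80398891786609 324.1756144201846 239.13223046145322 [[0.858, -0.513, 0.018, -0.5], [-0.355, -0.618, -0.702, 0.174], [0.372, 0.596, -0.712, 1.132], [0.0, 0.0, 0.0, 1.0]]
[0.25406942 0.57084243 0.25581248] [[-9.13589111e-01  4.06638335e-01 -4.47169118e-04]
 [ 4.06638574e-01  9.13588741e-01 -8.25416741e-04]
 [ 7.28825822e-05 -9.35927959e-04 -9.99999559e-01]] [0.07074292 0.19756506 0.165075  ]
```

View pics/top0.png

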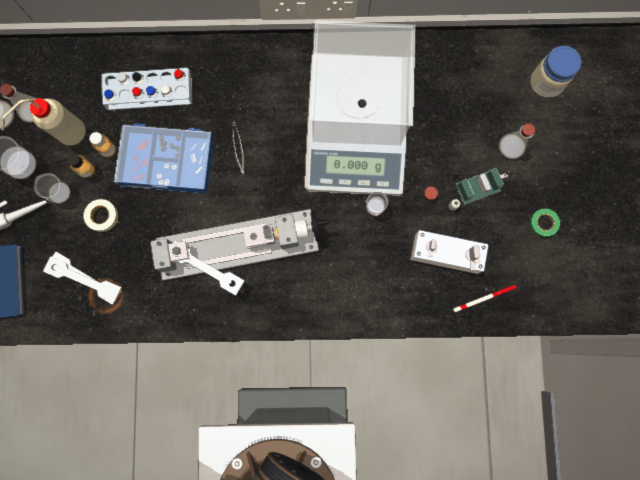

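View pics/scene0.png

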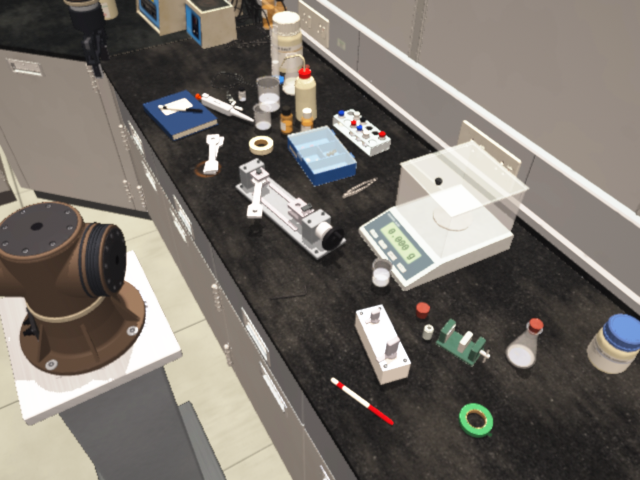

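The top view shows the tester with its anchor bolt at about (178,250), the coupon's free eye near (234,285), the fork near (262,236) and the handwheel at (302,228). The pin block is at (450,252), with the larger pin on the right at (475,255). The beaker is at (376,204). The scene view agrees: the larger pin is the nearer one, at (391,345).

Run:
```python
from h import *
d=dict(np.load('pics/top0.npz'));C=cloud(d)
def rect(name,box,z0,z1):
    u0,v0,u1,v1=box;P=C[v0:v1,u0:u1].reshape(-1,3);P=P[(P[:,2]>z0)&(P[:,2]<z1)]
    r=cv2.minAreaRect((P[:,:2]*1000).astype(np.float32));print(name,len(P),np.round(r[0],1),np.round(r[1],1),round(r[2],1),'z',P[:,2].mean().round(4))
rect('base',(145,205,325,282),.010,.09)
rect('block',(405,225,495,278),.035,.055)
rect('pinR',(460,230,495,278),.070,.12)
rect('pinL',(415,225,450,278),.062,.12)
rect('beaker',(362,190,392,220),.03,.08)
for n,u,v,h in(('bolt',178,250,.075),('eye',234,285,.054),('fork',262,236,.07),('wheel',303,228,.08)):print(n,ray(d,u,v,h).round(4),C[v,u].round(4))
```

```text
base 7294 [505.4  66.2] [133.  355.3] 9.1 z 0.0373
block 1680 [ 495.2 -364.8] [145.1  57.7] 76.9 z 0.0497
pinR 115 [ 485.2 -405.4] [26.5 12.5] 1.0 z 0.0906
pinL 58 [ 503.9 -323.7] [ 9.8 18.4] 82.6 z 0.0763
beaker 258 [ 604.4 -218. ] [60.9 51.7] 88.6 z 0.0437
bolt [0.5022 0.1907 0.075 ] [0.5018 0.1901 0.0774]
eye [0.4313 0.08   0.054 ] [0.4364 0.087  0.0008]
fork [0.5285 0.0213 0.07  ] [0.5293 0.0217 0.0658]
wheel [ 0.5416 -0.0626  0.08  ] [ 0.5444 -0.0623  0.0654]
```

Run:
```python
import cv2
a=cv2.imread('pics/top0.png')[200:305,140:330];cv2.imwrite('pics/c1.png',cv2.resize(a,None,fx=4.2,fy=4.2,interpolation=2)[:,:800])
```

```text
(no output)
```

View pics/c1.png

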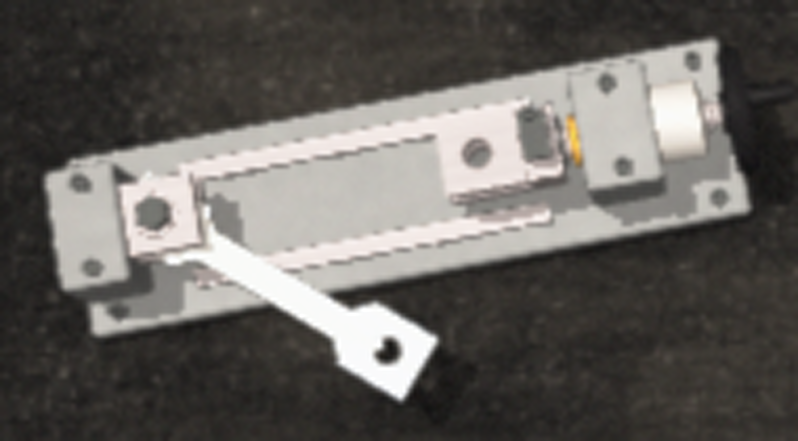

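The crop shows the bolt at full-image (176.4,251), the fork hole at (253.6,236.4) and the coupon eye at (232.4,283.1). The keeper is to the right of the fork hole, as described.

```bash
cat >> h.py <<'E'
def full(x,y): return 140+x/4.2,200+y/4.2
E
python3 - <<'E'
from h import *
d=dict(np.load('pics/top0.npz'))
R=lambda x,y,h:ray(d,*full(x,y),h)[:2]
b=R(153,214,.075);f=R(477,153,.066);e=R(388,349,.054)
print(b,f,e,'bf',np.linalg.norm(b-f),'be',np.linalg.norm(b-e))
ax=lambda p,q:np.degrees(np.arctan2(*(p-q)[::-1]))
print('axis bf',ax(b,f)-90,'edges',ax(R(60,165,.016),R(715,40,.016))-90,ax(R(95,335,.016),R(750,213,.016))-90)
print('corners',R(715,40,.016),R(750,213,.016),R(95,335,.016))
print('coupon dir',ax(e,b))
r=np.array([.254,.571]);print(np.linalg.norm(b),np.linalg.norm(e))
E
```

```text
[0.50027901 0.19379146] [0.52868525 0.0388418 ] [0.43524284 0.08330196] bf 0.15753194076690957 be 0.1282093367407714
axis bf 10.388428736448702 edges 9.951429078744951 9.587145112800144
corners [ 0.59358426 -0.07741993] [ 0.50422843 -0.09350598] [0.44874384 0.23498681]
coupon dir -120.48185889841454
0.5365018387633961 0.4431428032370996
```

```bash
cat >> h.py <<'E'
def go(x,y,z,yaw):
    "shift in present tool axes (mm), then turn (deg) so tool y points to yaw (mod 180)"
    s=robot.get_state();R=np.array(s['orientation']);p=np.array(s['ee_pos'])
    t=R.T@(np.array([x,y,z])-p)*1000; c=np.degrees(np.arctan2(R[1,1],R[0,1]))
    print('shift',t.round(1),'turn',round((c-yaw+90)%180-90,2),'yaw now',round(c,2),'j6',round(s['joints'][5],2),'pos',p.round(4),'F',np.round(s['force'],1),'gap',round(s['finger_gap'],4),'t',s['time_s'])
E
python3 -c "
from h import *
go(.47,.142,.2,-30.5)"
```

```text
shift [-371.7 -303.9   56.1] turn -83.49 yaw now 66.01 j6 -0.11 pos [0.2541 0.5708 0.2558] F [0.1 0.2 0.2] gap 0.0855 t 0.1
```

```bash
python3 -m creep '[[-31,-25.3,4.7,0,85],[-31,-25.3,4.7,0,85],[-31,-25.3,4.7,0,85],[-31,-25.3,4.7,0,85],[-31,-25.3,4.7,0,85],[-31,-25.3,4.7,0,85],[-31,-25.3,4.7,0,85],[-31,-25.3,4.7,0,85],[-31,-25.3,4.7,0,85],[-31,-25.3,4.7,0,85],[-31,-25.3,4.7,0,85],[-31,-25.3,4.7,0,85]]'
python3 -m creep '[[0,0,0,8,50],[0,0,0,8,50],[0,0,0,8,50],[0,0,0,8,50],[0,0,0,8,50],[0,0,0,8,50],[0,0,0,8,50],[0,0,0,8,50],[0,0,0,8,50],[0,0,0,8,50],[0,0,0,8,50],[0,0,0,8,50],[0,0,0,0,50],[0,0,0,0,50]]'
python3 -c "
from h import *
go(.47,.142,.2,-30.5)
d=snap('wrist','w1');print(d['extrinsics'].round(3),d['fovy'])"
```

```text
time_s: 1.3
ee_pos: [0.471, 0.1408, 0.1996]
orientation: [[-0.914, 0.407, -0.0], [0.407, 0.914, 0.0], [0.0, 0.0, -1.0]]
force: [-0.3, 0.0, 0.5]
finger_gap: 0.0849
grasp_force: 0.0
time_s: 2.7
ee_pos: [0.4705, 0.1424, 0.1998]
orientation: [[0.496, 0.868, -0.0], [0.868, -0.496, 0.0], [-0.0, -0.0, -1.0]]
force: [-0.4, -0.2, -0.1]
finger_gap: 0.0498
grasp_force: 0.0
shift [-0.5 -0.2 -0.2] turn 0.74 yaw now -29.76 j6 0.68 pos [0.4705 0.1424 0.1998] F [-0.4 -0.2 -0.1] gap 0.0498 t 2.7
[[ 0.869 -0.496 -0.001 -0.338]
 [-0.474 -0.83   0.293  0.319]
 [-0.146 -0.254 -0.956  0.43 ]
 [ 0.     0.     0.     1.   ]] 68.80164746630336
```

View pics/w1.png

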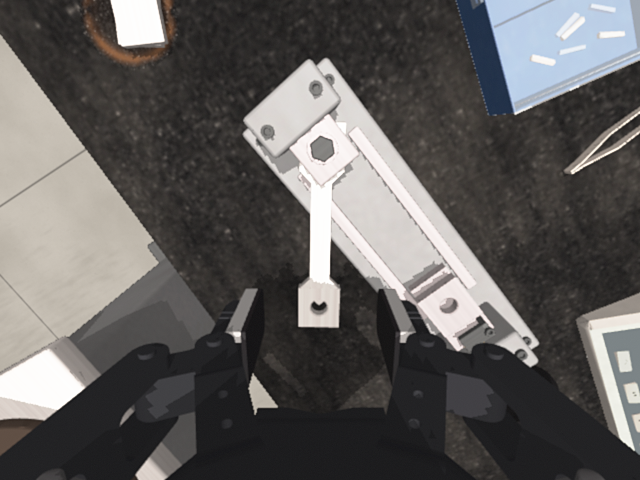

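The wrist view shows the bolt at (321,149), the coupon eye at (319,306) and the fork hole at (448,305). The neck runs straight along the image vertical, between the fingers.

Run:
```python
from h import *
d=dict(np.load('pics/w1.npz'))
b=ray(d,321.5,149.5,.075)[:2];e=ray(d,319.5,306.5,.054)[:2];f=ray(d,448.5,305,.066)[:2]
u=(e-b)/np.linalg.norm(e-b);a=(f-b)/np.linalg.norm(f-b)
print(b,e,f,np.linalg.norm(e-b),np.linalg.norm(f-b),np.degrees(np.arctan2(u[1],u[0])),np.degrees(np.arctan2(a[1],a[0])))
# neck edge midpoints and rails
C=cloud(d)
m=(C[...,2]>.044)&(C[...,2]<.058)
for v in(205,225,245,265):
    c=np.where(m[v,290:350])[0]+290; print(v,c.min(),c.max(),C[v,int(c.mean())].round(4),len(c))
n=b+.06*u;print('neck',n);go(*n,.056,np.degrees(np.arctan2(u[1],u[0]))+90)
```

```text
[0.50218888 0.19597302] [0.43718831 0.08501855] [0.53040458 0.04079037] 0.12859224923225024 0.15772691159355662 -120.36309662167834 -79.69491421472662
205 311 331 [0.4811 0.1596 0.0548] 21
225 311 330 [0.4724 0.146  0.0535] 20
245 311 330 [0.4644 0.1319 0.0542] 20
265 310 329 [0.4552 0.1174 0.0536] 20
neck [0.4718602  0.14420265]
shift [  2.3   0.3 143.8] turn 0.59 yaw now -29.77 j6 0.68 pos [0.4705 0.1423 0.1998] F [-0.4 -0.9 -0.2] gap 0.0503 t 2.75
```

```bash
python3 -m creep '[[2.3,0.3,24,0.6,50],[0,0,40,0,50],[0,0,40,0,50],[0,0,25,0,50],[0,0,14.8,0,50],[0,0,0,0,50],[0,0,0,0,10],[0,0,0,0,10],[0,0,0,0,10],[0,0,0,0,10],[0,0,0,0,10],[0,0,0,0,10]]' 30
```

```text
time_s: 3.95
ee_pos: [0.4723, 0.1443, 0.0571]
orientation: [[0.509, 0.861, 0.002], [0.861, -0.509, 0.0], [0.001, 0.001, -1.0]]
force: [-0.9, -0.1, 8.3]
finger_gap: 0.0153
grasp_force: 32.0
```

```bash
python3 -m creep '[[0.15,4.26,0,-4.07,10],[0.15,4.26,0,-4.07,10],[0.15,4.26,0,-4.07,10],[0.15,4.26,0,-4.07,10],[0.15,4.26,0,-4.07,10],[0,0,0,0,10]]'
```

```text
time_s: 4.55
ee_pos: [0.4927, 0.1369, 0.0571]
orientation: [[0.175, 0.985, 0.002], [0.985, -0.175, 0.0], [0.001, 0.002, -1.0]]
force: [-1.0, 0.7, 7.0]
finger_gap: 0.0152
grasp_force: 32.0
```

```bash
python3 -m creep '[[0.15,4.26,0,-4.07,10],[0.15,4.26,0,-4.07,10],[0.15,4.26,0,-4.07,10],[0.15,4.26,0,-4.07,10],[0.15,4.26,0,-4.07,10],[0,0,0,0,10],[0,0,0,0,10],[0,0,0,0,10]]'
python3 - <<'E'
from h import *
s=robot.get_state()
d=snap('wrist','w2')
E
```

```text
time_s: 5.35
ee_pos: [0.5138, 0.137, 0.0571]
orientation: [[-0.176, 0.984, 0.003], [0.984, 0.176, 0.0], [0.0, 0.003, -1.0]]
force: [1.4, 1.7, 5.4]
finger_gap: 0.0155
grasp_force: 31.7
```

View pics/w2.png

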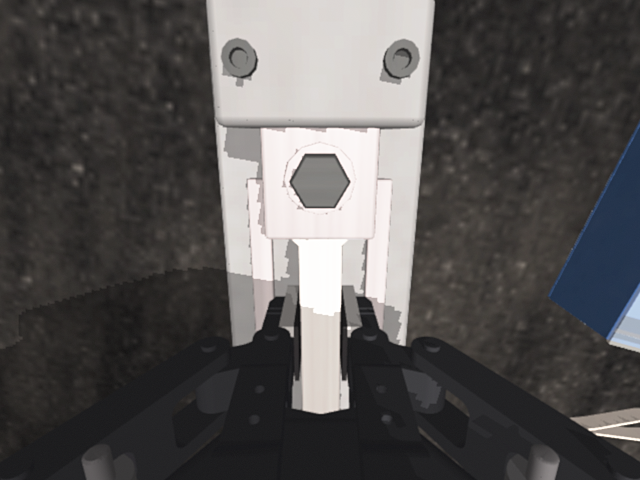

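The wrist view shows the neck between the pads, in line with the bolt at (320,181) and with the base and rails symmetric about it. I'll release it and check from above.

```bash
python3 -m creep '[[0,0,0,0,50],[0,0,0,0,50],[0,0,0,0,50],[0,0,0,0,50],[0,0,-10,0,50],[0,0,-30,0,50],[0,0,-40,0,50],[-15,0,-40,0,70],[-15,0,-30,0,80],[0,0,0,0,80],[0,0,0,0,80]]'
python3 - <<'E'
from h import *
d=snap('wrist','w3')
E
```

```text
time_s: 6.5
ee_pos: [0.5182, 0.1071, 0.2069]
orientation: [[-0.175, 0.985, 0.001], [0.985, 0.175, 0.0], [-0.0, 0.001, -1.0]]
force: [0.2, -0.4, -1.0]
finger_gap: 0.08
grasp_force: 0.0
```

View pics/w3.png

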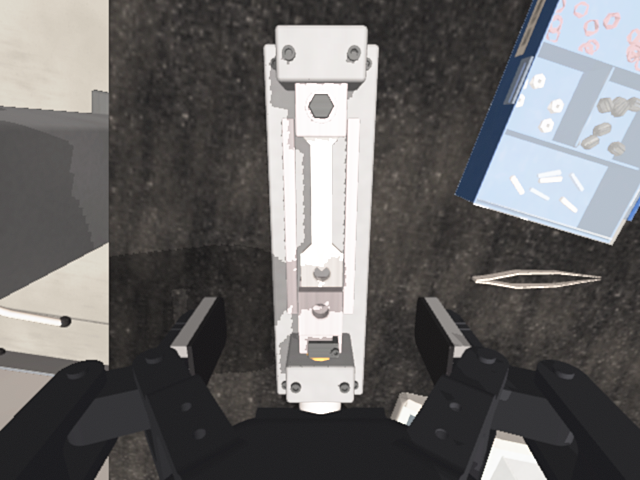

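In line: bolt at (320.5,105), free eye at about (321,272), fork hole at about (320,310), all in one column. The fork still sits about 28 mm back, as expected.

Run:
```python
from h import *
d=dict(np.load('pics/w3.npz'));g=cv2.cvtColor(d['frame'],6)
b=ray(d,320.5,105.5,.075)[:2];e=ray(d,321,272.5,.054)[:2];f=ray(d,320.5,309.5,.066)[:2]
A=lambda p,q:(np.linalg.norm(q-p)*1000,np.degrees(np.arctan2(*(q-p)[::-1])))
print(b,e,f,A(b,e),A(b,f))
g1=ray(d,293,387,.072)[:2];g2=ray(d,347,387,.072)[:2];a1=ray(d,289,52,.072)[:2];a2=ray(d,354,52,.072)[:2]
print('mid guide',(g1+g2)/2,'mid anchor',(a1+a2)/2,A((a1+a2)/2,(g1+g2)/2))
# pin block from above (top + scene) for pin paddles
t=dict(np.load('pics/top0.npz'))
f=t['frame'][220:285,400:505];cv2.imwrite('pics/c2.png',cv2.resize(f,None,fx=7,fy=7,interpolation=2))
go(.49,-.38,.22,77)
```

```text
[0.50257664 0.19626917] [0.52571386 0.06937588] [0.53017952 0.04189303] (np.float64(128.98541966688416), np.float64(-79.66643382084372)) (np.float64(156.824462961944), np.float64(-79.86248459912993))
mid guide [ 0.54234771 -0.02872013] mid anchor [0.49746627 0.22859286] (np.float64(261.19785668201035), np.float64(-80.10580505194743))
shift [-474.9 -112.8  -14.1] turn -66.91 yaw now 10.09 j6 -0.1 pos [0.5179 0.1073 0.2059] F [-0.6  0.2  0.1] gap 0.0797 t 6.55
```

```bash
python3 -m creep '[[-39.5,-9.2,-3,0,80],[-39.5,-9.2,-3,0,80],[-39.5,-9.2,-3,0,80],[-39.5,-9.2,-3,0,80],[-39.5,-9.2,-3,0,80],[-39.5,-9.2,-3,0,80],[-39.5,-9.2,-3,0,80],[-39.5,-9.2,-3,0,80],[-39.5,-9.2,-3,0,80],[-39.5,-9.2,-3,0,80],[-39.5,-9.2,-3,0,80],[-39.5,-9.2,-3,0,80],[-39.5,-9.2,-3,0,80],[0,0,0,0,80],[0,0,0,0,80]]'
python3 - <<'E'
from h import *
d=snap('wrist','w4')
E
```

```text
time_s: 8.05
ee_pos: [0.4903, -0.4192, 0.2431]
orientation: [[-0.174, 0.985, -0.002], [0.985, 0.174, 0.003], [0.003, -0.002, -1.0]]
force: [0.2, 1.0, 0.5]
finger_gap: 0.08
grasp_force: 0.0
```

View pics/w4.png

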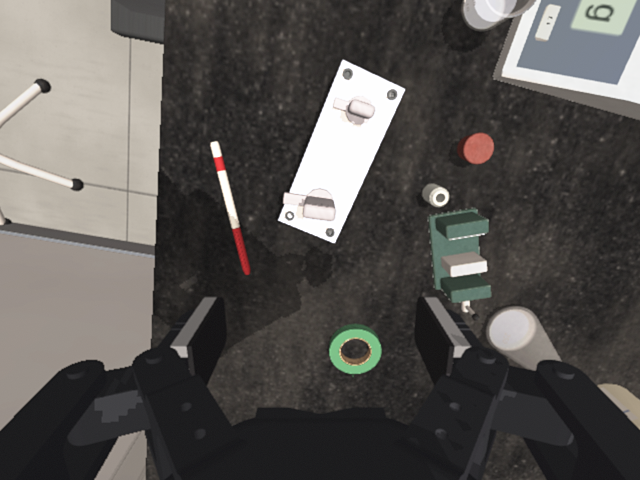

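The larger pin is at about (318,208), its paddle nearly horizontal in the image, with its tongue pointing left to (287,199). The small pin is at (357,109).

Run:
```python
from h import *
d=dict(np.load('pics/w4.npz'));C=cloud(d)[185:235,270:350].reshape(-1,3)
P=C[C[:,2]>.085];print(len(P),P[:,2].min(),P[:,2].max())
top=P[P[:,2]>np.percentile(P[:,2],95)-.003]
r=cv2.minAreaRect((top[:,:2]*1000).astype(np.float32));print('paddle',r,top.mean(0))
print('tongue end',ray(d,285,198,.055),'mid sides',ray(d,286,193,.055),ray(d,284,203,.055))
c=np.mean(cv2.boxPoints(r),0)/1000
go(c[0],c[1],.22,10)
```

```text
551 0.08518948750988067 0.36116313690808355
paddle ((487.9518127441406, -379.2237854003906), (65.26597595214844, 25.311124801635742), 88.21963500976562) [ 0.48661757 -0.40381203  0.10278739]
tongue end [ 0.45611114 -0.40675431  0.055     ] mid sides [ 0.45632546 -0.40220907  0.055     ] [ 0.45589501 -0.41133774  0.055     ]
shift [39.   4.4 23.6] turn 0.11 yaw now 10.11 j6 -0.99 pos [ 0.4905 -0.4184  0.2435] F [-0.3  0.2 -0.5] gap 0.0799 t 8.1
```

Run:
```python
import cv2
a=cv2.imread('pics/w4.png')[175:250,265:365];cv2.imwrite('pics/c3.png',cv2.resize(a,None,fx=8,fy=8,interpolation=2))
```

```text
(no output)
```

View pics/c3.png

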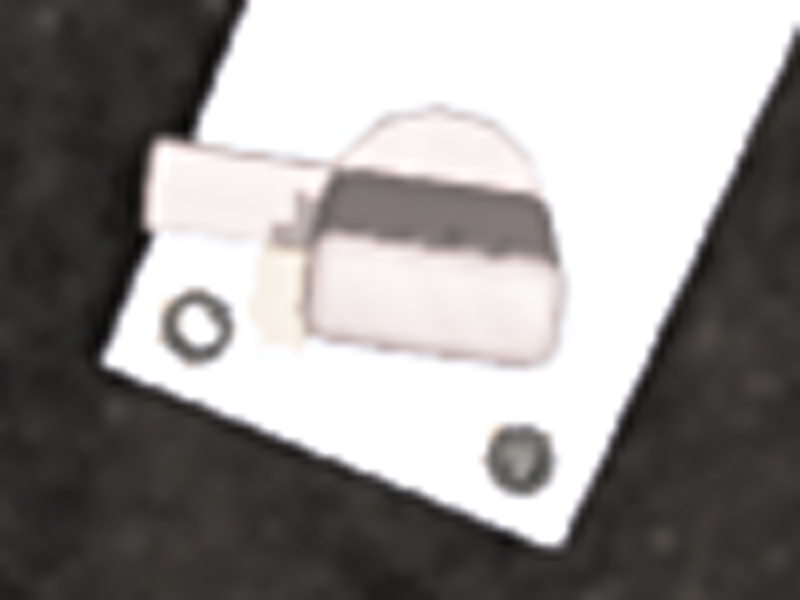

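The crop shows the paddle's top face with corners (315,235), (560,262), (545,365) and (310,335), and the tongue's end at (150,185).

Run:
```python
from h import *
d=dict(np.load('pics/w4.npz'));R=lambda x,y,h:ray(d,265+x/8,175+y/8,h)[:2]
q=[R(*p,.095) for p in((315,237),(558,264),(550,365),(308,335))];c=sum(q)/4
A=lambda v:np.degrees(np.arctan2(v[1],v[0]))
print(c,[np.linalg.norm(q[i]-q[i-1])*1000 for i in range(4)],'edge dirs',A(q[0]-q[1]),A(q[3]-q[2]))
t=(R(155,142,.055)+R(146,230,.055))/2;print('tongue',t,np.linalg.norm(t-c)*1000,A(t-c),'edge',A(R(155,142,.055)-R(340,165,.055)))
go(*c,.22,A(c-t)+90)
```

```text
[ 0.48666034 -0.40549737] [np.float64(9.728133092650168), np.float64(23.60445706206221), np.float64(10.071124628118014), np.float64(23.793891014572242)] edge dirs -176.3249255335491 -177.13444210721448
tongue [ 0.45511289 -0.40718172] 31.592384401497398 -176.94382974695662 edge -177.03301267589188
shift [13.3 -1.5 23.6] turn -82.95 yaw now 10.11 j6 -0.99 pos [ 0.4905 -0.4184  0.2435] F [-0.3  0.2 -0.5] gap 0.0799 t 8.1
```

```bash
python3 -m creep '[[13.3,-1.5,0,0,60],[0,0,4,8.09,60],[0,0,4,8.09,60],[0,0,4,8.09,60],[0,0,4,8.09,60],[0,0,4,8.09,60],[0,0,4,8.09,60],[0,0,4,8.09,60],[0,0,4,8.09,60],[0,0,4,8.09,50],[0,0,4,8.09,50],[0,0,4,8.09,50],[0,0,4,8.09,50],[0,0,0,0,50],[0,0,0,0,50]]'
python3 - <<'E'
from h import *
go(.4867,-.4055,.091,-87)
d=snap('wrist','w5')
E
```

```text
time_s: 9.6
ee_pos: [0.487, -0.4051, 0.1973]
orientation: [[0.998, 0.058, -0.0], [0.058, -0.998, 0.0], [-0.0, -0.0, -1.0]]
force: [0.1, -0.3, -0.7]
finger_gap: 0.0504
grasp_force: 0.0
shift [ -0.3   0.4 106.3] turn 0.33 yaw now -86.67 j6 0.71 pos [ 0.487  -0.4051  0.1973] F [ 0.1 -0.3 -0.7] gap 0.0504 t 9.6
```

View pics/w5.png

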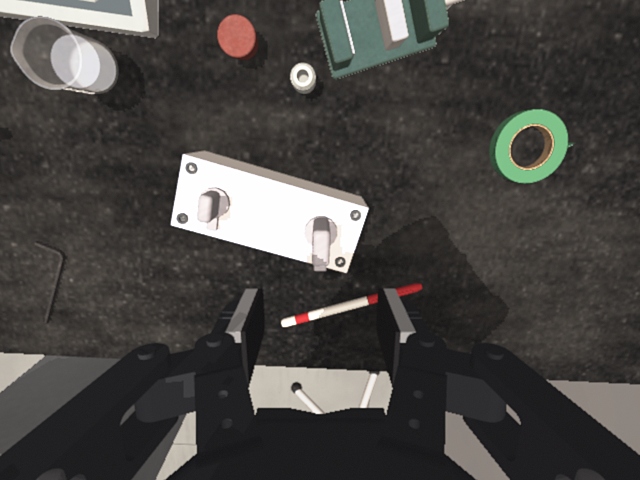

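The pin's paddle is at about (320,230), centred between the fingers (pads at 248 and 392), and its tongue points straight down the image. I'll grip it.

```bash
python3 -m creep '[[-0.3,0.4,30,0.3,50],[0,0,40,0,50],[0,0,26,0,50],[0,0,10.3,0,50],[0,0,0,0,50],[0,0,0,0,5],[0,0,0,0,5],[0,0,0,0,5],[0,0,0,0,5],[0,0,0,0,5],[0,0,0,0,5],[0,0,0,0,5]]' 60
```

```text
time_s: 10.85
ee_pos: [0.4869, -0.4069, 0.0923]
orientation: [[0.999, 0.048, 0.001], [0.048, -0.999, -0.001], [0.001, 0.001, -1.0]]
force: [0.2, 2.9, 5.7]
finger_gap: 0.0108
grasp_force: 58.5
```

```bash
python3 -m creep '[[0,0,-5,0,5],[0,0,-10,0,5],[0,0,-15,0,5],[0,0,-20,0,5],[0,0,-30,0,5],[0,0,-30,0,5],[0,0,0,0,5],[0,0,0,0,5]]' 60
python3 -c "
from h import *
go(.5298,.0414,.2,-80)"
```

```text
time_s: 11.65
ee_pos: [0.4865, -0.4069, 0.2022]
orientation: [[0.999, 0.048, 0.001], [0.048, -0.999, -0.001], [0.001, 0.002, -1.0]]
force: [0.2, 0.2, -1.4]
finger_gap: 0.011
grasp_force: 58.5
shift [  64.5 -445.8    1.6] turn -7.27 yaw now -87.27 j6 0.72 pos [ 0.4865 -0.4069  0.2022] F [ 0.2  0.2 -1.4] gap 0.011 t 11.65
```

```bash
python3 -m creep '[[2,-14,0,0,5],[4.5,-30,0,0,5],[5.8,-40,0,0,5],[5.8,-40,0,0,5],[5.8,-40,0,0,5],[5.8,-40,0,0,5],[5.8,-40,0,0,5],[5.8,-40,0,0,5],[5.8,-40,0,0,5],[5.8,-40,0,0,5],[5.8,-40,0,0,5],[4,-27.5,0,0,5],[2,-14.3,0,-7.3,5],[0,0,0,0,5],[0,0,0,0,5],[0,0,0,0,5]]' 60
python3 - <<'E'
from h import *
go(.5298,.0414,.2,-80)
d=snap('wrist','w6');t=snap('top','t6');s=snap('scene','s6')
E
```

```text
time_s: 13.25
ee_pos: [0.5296, 0.041, 0.2004]
orientation: [[0.985, 0.172, -0.001], [0.172, -0.985, 0.0], [-0.001, -0.0, -1.0]]
force: [-0.9, -1.3, -1.3]
finger_gap: 0.0111
grasp_force: 58.5
shift [ 0.2 -0.3  0.4] turn -0.12 yaw now -80.12 j6 1.35 pos [0.5296 0.041  0.2004] F [-0.9 -1.3 -1.3] gap 0.0111 t 13.25
```

```bash
python3 -m creep '[[0,0,10,0,5],[0,0,15,0,5],[0,0,12,0,5],[0,0,7,0,5],[0,0,1,0,5],[0,0,1,0,5],[0,0,1,0,5],[0,0,1,0,5],[0,0,0,0,5]]' 60
```

```text
time_s: 14.3
ee_pos: [0.53, 0.0415, 0.153]
orientation: [[0.985, 0.174, 0.0], [0.174, -0.985, 0.0], [0.0, -0.0, -1.0]]
force: [-0.1, 0.2, -1.1]
finger_gap: 0.0113
grasp_force: 58.5
```

Tip at about 69 mm. Now I'll feel down in small steps.

```bash
python3 -m creep '[[0,0,1,0,5],[0,0,1,0,5],[0,0,1,0,5],[0,0,1,0,5],[0,0,0,0,5]]' 60
python3 - <<'E'
from h import *
d=snap('wrist','w7')
cv2.imwrite('pics/c7.png',np.hstack([d['frame'],cv2.resize(snap('scene','s7')['frame'][150:270,220:360],(640,480))])[::1])
E
```

```text
time_s: 14.8
ee_pos: [0.5299, 0.0415, 0.1486]
orientation: [[0.985, 0.174, -0.0], [0.174, -0.985, 0.0], [-0.0, -0.0, -1.0]]
force: [1.2, -0.2, -0.7]
finger_gap: 0.0112
grasp_force: 58.5
```

```bash
python3 -m creep '[[0,0,1,0,5],[0,0,1,0,5],[0,0,1,0,5],[0,0,1,0,5],[0,0,1,0,5],[0,0,0,0,5]]' 60;  python3 -m creep '[[0,0,1,0,5],[0,0,1,0,5],[0,0,0,0,5]]' 60
```

```text
time_s: 15.5
ee_pos: [0.5301, 0.0414, 0.1437]
orientation: [[0.985, 0.174, 0.0], [0.174, -0.985, -0.0], [0.0, 0.0, -1.0]]
force: [0.9, -2.4, -1.0]
finger_gap: 0.011
grasp_force: 58.5
time_s: 15.8
ee_pos: [0.5301, 0.0414, 0.1417]
orientation: [[0.985, 0.174, 0.0], [0.174, -0.985, -0.0], [0.0, 0.0, -1.0]]
force: [0.8, -2.6, -0.7]
finger_gap: 0.0112
grasp_force: 58.6
```

```bash
python3 -m creep '[[0,-1,0,0,5],[0,-2,0,0,5],[0,-2,0,0,5],[0,-2,0,0,5],[0,-2,0,0,5],[0,-1,0,0,5],[0,0,0,0,5]]' 60;  python3 -m creep '[[0,-1,0,0,5],[0,-2,0,0,5],[0,-2,0,0,5],[0,-2,0,0,5],[0,-2,0,0,5],[0,-2,0,0,5],[0,-2,0,0,5],[0,-2,0,0,5],[0,-1,0,0,5],[0,0,0,0,5],[0,0,0,0,5]]' 60; python3 -c "
from h import *
go(.5251,.068,.1417,-80)
d=snap('wrist','w8')"
```

```text
time_s: 16.5
ee_pos: [0.5284, 0.0513, 0.1418]
orientation: [[0.985, 0.174, 0.0], [0.174, -0.985, -0.0], [0.0, 0.0, -1.0]]
force: [2.7, -3.8, -1.6]
finger_gap: 0.0109
grasp_force: 58.5
time_s: 17.6
ee_pos: [0.5256, 0.0671, 0.1418]
orientation: [[0.985, 0.174, 0.0], [0.174, -0.985, 0.0], [0.0, 0.0, -1.0]]
force: [1.9, -4.3, -1.4]
finger_gap: 0.011
grasp_force: 58.5
shift [-0.3 -1.   0.1] turn 0.03 yaw now -79.97 j6 1.4 pos [0.5256 0.0671 0.1418] F [ 1.9 -4.3 -1.4] gap 0.011 t 17.6
```

```bash
python3 -m creep '[[-0.2,-1,0,0,5],[0,0,1,0,5],[0,0,1,0,5],[0,0,1,0,5],[0,0,0,0,5]]' 60;  python3 -m creep '[[0,0,0.5,0,5],[0,0,0.5,0,5],[0,0,0.5,0,5],[0,0,0,0,5]]' 60
```

```text
time_s: 18.15
ee_pos: [0.5253, 0.0679, 0.1389]
orientation: [[0.985, 0.174, 0.001], [0.174, -0.985, -0.0], [0.001, 0.0, -1.0]]
force: [1.7, -5.3, 0.1]
finger_gap: 0.011
grasp_force: 58.8
time_s: 18.55
ee_pos: [0.5253, 0.0679, 0.1375]
orientation: [[0.985, 0.174, 0.001], [0.174, -0.985, -0.0], [0.001, 0.0, -1.0]]
force: [2.6, -4.8, 0.2]
finger_gap: 0.011
grasp_force: 59.0
```

Tip at about 53 mm with no upward push, so it seems to be entering the eye. I'll continue gently.

```bash
python3 -m creep '[[0,0,0.7,0,5],[0,0,0.7,0,5],[0,0,0.7,0,5],[0,0,0,0,5]]' 60;  python3 -m creep '[[0,0,0.7,0,5],[0,0,0.7,0,5],[0,0,0.7,0,5],[0,0,0,0,5]]' 60
```

```text
time_s: 18.95
ee_pos: [0.5254, 0.068, 0.1354]
orientation: [[0.985, 0.174, 0.001], [0.174, -0.985, -0.0], [0.001, 0.0, -1.0]]
force: [3.6, -4.5, 0.5]
finger_gap: 0.0108
grasp_force: 58.9
time_s: 19.35
ee_pos: [0.5254, 0.068, 0.1333]
orientation: [[0.985, 0.174, 0.001], [0.174, -0.985, 0.0], [0.001, 0.0, -1.0]]
force: [2.3, -4.4, 0.4]
finger_gap: 0.0113
grasp_force: 58.9
```

```bash
python3 -m creep '[[0,0,1,0,5],[0,0,1,0,5],[0,0,1,0,5],[0,0,1,0,5],[0,0,0,0,5]]' 60;  python3 -m creep '[[0,0,1,0,5],[0,0,1,0,5],[0,0,1,0,5],[0,0,0,0,5]]' 60
```

```text
time_s: 19.85
ee_pos: [0.5253, 0.0681, 0.1291]
orientation: [[0.985, 0.174, 0.001], [0.174, -0.985, 0.0], [0.001, -0.0, -1.0]]
force: [3.3, -3.6, 0.3]
finger_gap: 0.0113
grasp_force: 58.9
time_s: 20.25
ee_pos: [0.5253, 0.0681, 0.1261]
orientation: [[0.985, 0.174, 0.001], [0.174, -0.985, 0.0], [0.001, -0.0, -1.0]]
force: [3.2, -5.1, 0.5]
finger_gap: 0.0112
grasp_force: 58.9
```

```bash
python3 -m creep '[[0,0,1.5,0,5],[0,0,1.5,0,5],[0,0,1.5,0,5],[0,0,1.5,0,5],[0,0,0,0,5]]' 60;  python3 -m creep '[[0,0,1.5,0,5],[0,0,1.5,0,5],[0,0,1.5,0,5],[0,0,1.5,0,5],[0,0,0,0,5]]' 60; python3 -m creep '[[0,0,1,0,5],[0,0,1,0,5],[0,0,1,0,5],[0,0,0,0,5]]' 60
```

```text
time_s: 20.75
ee_pos: [0.5253, 0.0681, 0.1199]
orientation: [[0.985, 0.174, 0.0], [0.174, -0.985, 0.0], [0.0, -0.0, -1.0]]
force: [4.1, -3.9, -0.7]
finger_gap: 0.0107
grasp_force: 58.8
time_s: 21.25
ee_pos: [0.5253, 0.0681, 0.1139]
orientation: [[0.985, 0.174, 0.0], [0.174, -0.985, 0.0], [0.0, -0.0, -1.0]]
force: [3.8, -3.6, -1.1]
finger_gap: 0.011
grasp_force: 58.8
time_s: 21.65
ee_pos: [0.5253, 0.0681, 0.111]
orientation: [[0.985, 0.174, 0.0], [0.174, -0.985, 0.0], [0.001, -0.0, -1.0]]
force: [3.1, -4.3, -0.2]
finger_gap: 0.0108
grasp_force: 58.9
```

```bash
python3 -m creep '[[0,0,1,0,5],[0,0,1,0,5],[0,0,0,0,5]]' 60;  python3 -m creep '[[0,0,0.5,0,5],[0,0,0.5,0,5],[0,0,0,0,5]]' 60; python3 -m creep '[[0,0,0.4,0,5],[0,0,0,0,5]]' 60
```

```text
time_s: 21.95
ee_pos: [0.5253, 0.0681, 0.109]
orientation: [[0.985, 0.174, 0.0], [0.174, -0.985, 0.0], [0.0, -0.0, -1.0]]
force: [3.8, -4.7, 0.1]
finger_gap: 0.0112
grasp_force: 58.9
time_s: 22.25
ee_pos: [0.5253, 0.0681, 0.1082]
orientation: [[0.985, 0.174, 0.001], [0.174, -0.985, 0.0], [0.001, -0.0, -1.0]]
force: [2.9, -4.2, 2.1]
finger_gap: 0.0109
grasp_force: 59.4
time_s: 22.45
ee_pos: [0.5253, 0.0681, 0.1082]
orientation: [[0.985, 0.174, 0.001], [0.174, -0.985, 0.0], [0.001, 0.0, -1.0]]
force: [1.6, -4.0, 8.3]
finger_gap: 0.0108
grasp_force: 60.2
```

```bash
python3 -m creep '[[0,0,-0.4,0,5],[0,0,0,-5,5],[0,0,0,-5,5],[0,0,0,-5,5],[0,0,0,-5,5],[0,0,0,-5,5],[0,0,0,-5,5],[0,0,0,0,5]]' 60;  python3 -m creep '[[0,0,0,-5,5],[0,0,0,-5,5],[0,0,0,-5,5],[0,0,0,-5,5],[0,0,0,-5,5],[0,0,0,-5,5],[0,0,0,0,5]]' 60; python3 -c "
from h import *
print(robot.get_state()['ft_torque'])"
```

```text
time_s: 23.25
ee_pos: [0.5254, 0.0682, 0.1082]
orientation: [[0.765, 0.644, 0.001], [0.644, -0.765, 0.0], [0.001, 0.0, -1.0]]
force: [3.5, -1.3, 5.1]
finger_gap: 0.0111
grasp_force: 59.3
time_s: 23.95
ee_pos: [0.5252, 0.0683, 0.1082]
orientation: [[0.343, 0.939, 0.0], [0.939, -0.343, 0.0], [0.001, 0.0, -1.0]]
force: [3.4, 0.1, 4.8]
finger_gap: 0.0112
grasp_force: 59.5
[-0.10664345 -0.62724652  0.05863736]
```

```bash
python3 -m creep '[[0,0,0,-5,5],[0,0,0,-5,5],[0,0,0,-5,5],[0,0,0,-5,5],[0,0,0,0,5]]' 60;  python3 -m creep '[[0,0,0,-5,5],[0,0,0,-5,5],[0,0,0,0,5],[0,0,0,0,5]]' 60; python3 -c "
from h import *
print(robot.get_state()['ft_torque'])
go(.5252,.0683,.1082,10)"
```

```text
time_s: 24.45
ee_pos: [0.5251, 0.0683, 0.1082]
orientation: [[0.002, 1.0, 0.0], [1.0, -0.002, 0.0], [0.0, 0.0, -1.0]]
force: [1.9, 0.4, 5.9]
finger_gap: 0.011
grasp_force: 59.6
time_s: 24.85
ee_pos: [0.5249, 0.0683, 0.1082]
orientation: [[-0.168, 0.986, -0.0], [0.986, 0.168, 0.0], [0.0, -0.0, -1.0]]
force: [2.0, 0.5, 4.9]
finger_gap: 0.011
grasp_force: 59.7
[ 0.04495808 -0.34899017  0.0107567 ]
shift [-0.   0.3  0. ] turn -0.31 yaw now 9.69 j6 -0.17 pos [0.5249 0.0683 0.1082] F [2.  0.5 4.9] gap 0.011 t 24.85
```

```bash
python3 -m creep '[[0,0,0,0,30],[0,0,0,0,30],[0,0,0,0,30],[0,0,0,0,30],[0,0,-5,0,30],[0,0,-20,0,30],[0,0,-30,0,40],[-15,0,-30,0,60],[-15,0,-30,0,80],[-30,0,0,0,80],[0,0,0,0,80],[0,0,0,0,80]]'
python3 - <<'E'
from h import *
w=snap('wrist','w9');t=snap('top','t9');s=snap('scene','s9')
f=cv2.resize(w['frame'][80:400,220:420],None,fx=1.8,fy=1.8,interpolation=2);g=cv2.resize(s['frame'][150:260,230:350],(432,396),interpolation=2)
o=np.zeros((576,792,3),np.uint8);o[:,:360]=f;o[:396,360:]=g;o[396:,360:]=cv2.resize(t['frame'][205:285,145:340],(432,180));cv2.imwrite('pics/fin.png',o)
E
```

```text
time_s: 26.05
ee_pos: [0.5352, 0.0088, 0.2232]
orientation: [[-0.173, 0.985, -0.0], [0.985, 0.173, 0.0], [0.0, -0.0, -1.0]]
force: [-0.1, 0.1, -0.5]
finger_gap: 0.0799
grasp_force: 0.0
```

View pics/fin.png

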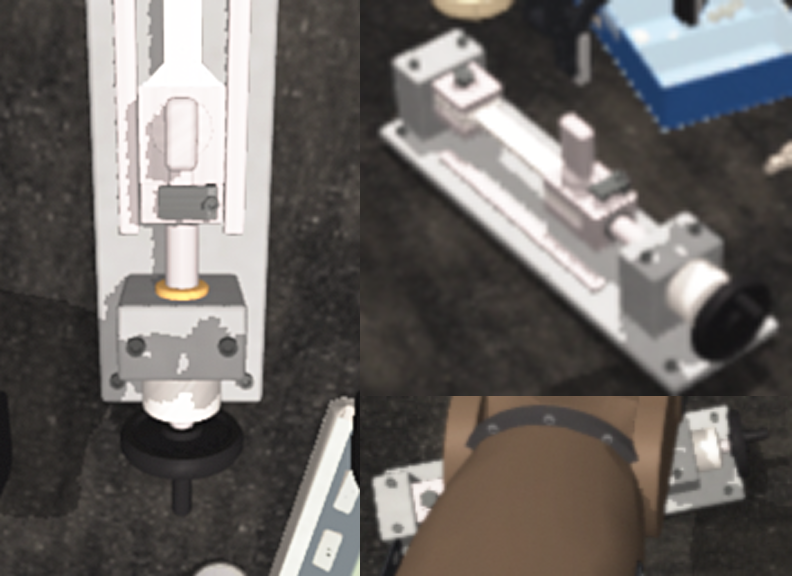

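The picture shows the pin home in the fork, its paddle at (181,133) in line with the load line, and its tongue running under the dark keeper at (187,202). I'll check its height, then hand the job in.

Run:
```python
from h import *
d=dict(np.load('pics/w9.npz'));C=cloud(d);P=C[135:175,312:329].reshape(-1,3)
z=np.median(P[:,2]);print('paddle top z',z)
if abs(z-.111)<.004: print(order.sign_off())
```

```text
paddle top z 0.11102125771167407
the job is handed in; nothing more can be done
None
```

The coupon is in line, the larger pin is home through both ears and the eye, its tongue is turned under the keeper, and the job is handed in at about 26 s; the small pin and the beaker were not touched.

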